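Clamp the wax try-in in the cast holder

ROBOT

A 7-joint arm with a two-finger parallel gripper is mounted at the origin on a cart in front of the work surface, level with it; the furniture and walls round the work are solid. World frame = base frame: x ahead of the robot, y to its left, z up, the work surface at z = 0. Lengths are in mm, angles in degrees, forces in N, time in s.
With the tool pointing down it reaches from about 400 to 900 mm from the base axis. Payload 5.5 kg.
Tool frame: the origin (TCP) lies between the finger pads; the fingertips stand 25 mm ahead of it and the grasp point (between the pads) lies 6 mm ahead of it; z points along the fingers, y is the direction in which the jaws open and shut (so a half turn about z gives the same grasp; the last joint's range is limited). The gripper opens to 92 mm and grips with 3 to 60 N. Pads are 19 mm wide; open, the fingers measure 130 mm over their backs; the gripper's body (75 mm by 190 mm) begins 47 mm behind the grasp point.
Start: joints at [-58.488, 28.699, -24.465, 88.831, 12.651, 65.22, -12.049], TCP at [183.837, 623.461, 251.729] pointing down, gripper open.
Joint ranges: [-164.97, 164.97], [-17.58, 116.51], [-87.97, 89.64], [11.32, 138.91], [-80.73, 260.73], [10.89, 115.49], [-147.41, 147.41]. Speed limits (degrees/s): [147.25, 147.25, 180, 180, 180, 180, 180].

INTERFACE

Orientations are given as [roll, pitch, yaw] about the fixed x, y, z axes, in that order (R = Rz(yaw) Ry(pitch) Rx(roll)).
In Python, from station import sensors, optics, robot gives the robot as it stands.
- The arm moves only by the tool servo_tool, never from a script. Its argument "rows" is a list that holds one entry, the list of rows, each a list of 6 numbers: the shift along the world's x, y, z in m, then the turn, a rotation vector about the world's x, y, z in rad. In form: [[[tx, ty, tz, ax, ay, az], ...]]. A call has 1 to 20 rows; each row shifts and turns the commanded pose from where the row before left it; what a row does not reach is not made up. A row lasts 1/10 s, in which the tool goes at most 50 mm and 8.59 degrees, less where a joint would pass 70% of its speed; a pose out of reach is approached as far as the arm can. A call with a gripper value outside its range is refused whole. "gripper" is the closure, from 0 (fully open) to 1 (shut), set as the call begins (left out, the last holds). The fingers move at their own pace and stop on an object; "newtons" is the grip in N (left out, the last holds). Time passes only in rows, so rows that do not move let the fingers close. It gives the time, the measured TCP pose, the force and the opening at its end, in the units of the state.
- sensors.observe(): the state, without advancing time (a new reading comes with each control period).
- optics.capture(name): name is "scene" or "top" or "wrist"; returns (picture, depth): 384x512x3 uint8, red, green, blue; 384x512 float32, mm along the optical axis (not along the pixel's ray), 0 where there is no reading.
- optics.calibration(name): a dict with "fx", "fy", "cx", "cy" (pixels), "R" (3x3) and "t" (3): a world point X has camera coordinates R X + t; the wrist camera has in their place "tool_from_camera" (4x4, takes a point from camera to tool coordinates, whose origin is the TCP and whose axes are the flange's). Camera axes: x right, y down, z forward; pixel columns grow to the right and rows downward; lengths in mm; the calibration is good to about 2 mm. The wrist camera is an equidistant fisheye: a pixel r from the principal point sees the ray r / f radians off the axis. A picture is of the moment at which its call begins: read the wrist's pose just before it. calibration takes no time and is no camera call.
- robot.sign_off(): hands the job in, once; it reports no verdict.
The state is a dict: "time_s": time; "qpos": joint angles; "joint_vel": joint speeds; "joint_torque": joint torques, N m; "ee_pos": TCP position; "eef_rot": TCP orientation; "ft_force": force on the tool from outside, world axes, zero at the start; "moment": the same for the moment, N m; "finger_gap": finger opening in mm.
Only numpy, scipy, OpenCV 4.12 (cv2) and the standard library are available. Lean on these libraries where they do the work, as an engineer would, in place of code of your own. Each camera call takes 0.05 s, during which the arm holds its last target.

TASK

Take the wax try-in out of the case pan and clamp it in the cast holder ready for scanning: stand it flat on the holder's bed between the open jaw and the two posts, round front of the arch towards the posts, then twist the release knob clockwise to its stop and let it spring back, so that the jaw snaps forward and presses the try-in squarely against both posts. The jaw cannot be cocked again, so seat the try-in before you touch the knob. Carry the try-in level, set it down without dropping it, and leave the other cast, the bowl, the jar and the spatula where they are.

Things in the scene. Friction and masses are not known exactly. Their poses are not given: they have to be found in the camera images.
- tryin: Wax try-in: white plaster jaw cast, horseshoe outline, full row of teeth in a rim of wax gum; 61 x 61 x 26 mm, 0.13 kg. Origin: centre of its underside; z up, x to the round front. Flat heel at x = -31 mm (y within +-22). Sides flat and parallel at y = +-30 mm for x = -24 to +4. Its walls are upright only 2 to 13 mm above the underside (narrower above): grip low. Starts in either bay of the pan.
- tryin_front (a point): Round front of the try-in: 30 mm ahead of its origin, 8 mm above its underside (flat there over y = +-6 mm). In the pan the try-in's sides have only about 6 mm of room, its heel and front are free; in the holder heel and front are closed in and the sides are free. So it must be set down on the bench between and taken again across its sides.
- lower_cast: The other cast: bare white plaster jaw cast of the same form, a little larger (67 x 66 x 28 mm) and without any wax gum round its teeth, loose in the other bay of the pan. Origin: centre of its underside. Leave it.
- pan: Case pan: open grey plastic tray, 175 (x) x 160 (y) mm, fixed. Origin: centre of its underside; floor at 5 mm. A 4 mm divider along x makes two bays 165 mm long (x), 73 mm wide (y), centred at y = +-38.5 mm. Walls and divider 32 mm high, rim to 35 mm. The casts point their fronts along the pan's x.
- holder: Cast holder: aluminium plate 172 x 88 mm, screwed down. Origin: on the bench under the bed; x from the knob to the posts, plate from x = -108 to +64 mm. Rubber bed, top at z = 10 mm, open at both sides. Two upright posts, 10 mm thick, tops at z = 32 mm, at x = 41.6, y = +-22 mm; a bridge in front of them reaches back to x = 48.5 mm. The clamped try-in has its origin at x = 15, y = 0, z = 10 mm.
- jaw_face (a point): Centre of the jaw's rubber face, 21 mm above the bench; the jaw is an upright plate 50 mm wide (y), top at z = 31 mm. While it is open, a try-in on the bed can have its origin anywhere from x = 3 mm (heel at the jaw) to 15 mm (front at the posts) of the holder.
- jaw (a joint): Jaw travel in m: 0 = cocked, held open by the hook under the knob, its face at x = -28 mm of the holder; it moves to +x towards the posts, at most 0.020. Freed, its spring drives it with about 8 to 11 N; against a seated try-in it stops near 0.012.
- knob_grip (a point): Middle of the release knob's bar grip, 43 mm above the bench, on the knob's upright axis (x = -78, y = 0 mm of the holder). Black bar 38 mm long, 12 mm thick, z = 33 to 52 mm, on a disc 40 mm across; at rest it lies along the holder's x. The point turns with the knob.
- knob (a joint): Knob angle in rad: 0 at rest, grows clockwise seen from above, stop at 1.05. A spring (0.05 Nm at rest, 0.12 Nm at the stop) turns it back to 0 when let go. The hook frees the jaw at about 0.75.
- mixing_bowl: Black rubber mixing bowl, 104 mm across, 65 mm tall. Origin: centre of its underside. Bystander.
- paste_jar: Polishing-paste jar, orange with black lid, 49 mm across, 52 mm tall. Origin: centre of its underside. Bystander.
- spatula: Plaster spatula with a wooden handle, 200 x 20 x 13 mm, lying along its x. Origin: centre of its underside. Bystander.

How it is judged:
By the outcome, as a careful person would: the job done as asked, in the order asked, and still so for the second after the job is handed in, with the robot touching nothing.
It also fails if it takes over 66 s, if anything falls off the work surface, if the arm or the gripper's body presses on something with over 40 N, if the wrist force passes 120 N, or if a joint passes its speed limit or range.

## Working session

There is one attempt and no reset: what is moved stays moved. The work goes in short steps, Python scripts to look and compute and a tool call to move; the robot and the scene stay as the last step left them, time stands still between calls to the robot, and variables do not carry over. Pictures are saved under pics/ and viewed, and the job is handed in when it is done.

Besides the shell and the picture viewer there is one more tool, called as name(argument=value, ...) on one line, values as JSON. servo_tool: Moves the arm, as the interface text tells. Its arguments: {"type":"object","properties":{"rows":{"type":"array"},"gripper":{"type":"number"},"newtons":{"type":"number"}},"required":["rows"]}

```bash
ls; mkdir -p pics
cat > h.py <<'E'
import numpy as np, cv2
from station import sensors, optics, robot
def save(n,p): cv2.imwrite('pics/'+n+'.png',cv2.cvtColor(p,cv2.COLOR_RGB2BGR))
def world(cal,u,v,d):
    c=np.array([(u-cal['cx'])/cal['fx']*d,(v-cal['cy'])/cal['fy']*d,d]); return np.array(cal['R']).T@(c-np.array(cal['t']))
def cloud(cal,dep):
    v,u=np.mgrid[0:dep.shape[0],0:dep.shape[1]]
    c=np.stack([(u-cal['cx'])/cal['fx']*dep,(v-cal['cy'])/cal['fy']*dep,dep],-1)
    return (c-np.array(cal['t']))@np.array(cal['R'])
E
python3 - <<'E'
from h import *
s=sensors.observe();print(s)
for n in('scene','top','wrist'):
    p,d=optics.capture(n);save(n+'0',p);np.save(n+'0.npy',d);np.save(n+'0p.npy',p);print(n,optics.calibration(n))
E
```

```text
pics
{'time_s': 0.0, 'qpos': array([-58.48804318,  28.75463092, -24.45509279,  88.89137793,
        12.65223631,  65.21897892, -12.05037365]), 'joint_vel': array([-0.03115293,  0.11631614,  0.07620354,  0.03238688, -0.00505371,
       -0.07402739, -0.06905212]), 'joint_torque': array([-1.13933481e-05, -5.66609895e+01, -5.81649274e+00, -2.79106700e+01,
       -6.86114095e-02,  3.08482151e-02,  1.90030228e-04]), 'ee_pos': array([183.71473872, 622.82167764, 250.67268267]), 'eef_rot': array([-1.79889015e+02, -3.83685875e-03,  1.63572429e+02]), 'ft_force': array([ 0.58808396,  0.38617279, -0.02008811]), 'moment': array([ 0.04947726, -0.00707138,  0.0196987 ]), 'finger_gap': 91.8795092885185}
scene {'fx': 461.14667289347614, 'fy': 461.14667289347614, 'cx': 255.53182509128658, 'cy': 192.8735243891552, 'R': array([[ 0.7209068 , -0.6929947 , -0.00719301],
       [-0.42686383, -0.43583244, -0.79236189],
       [ 0.54596764,  0.57428951, -0.61000893]]), 't': array([-378.21518695,  272.49784645, 1002.34817047])}
top {'fx': 444.5339594171965, 'fy': 444.5339594171965, 'cx': 265.6189406357048, 'cy': 189.40012019951396, 'R': array([[-0.01525631, -0.99982189,  0.01111021],
       [-0.99015397,  0.01356059, -0.13932416],
       [ 0.13914868, -0.01312639, -0.9901845 ]]), 't': array([ -23.73641545,  525.04338051, 1369.45505585])}
wrist {'fx': 297.3186396354542, 'fy': 297.3186396354542, 'cx': 258.23980170683086, 'cy': 191.95978352131414, 'tool_from_camera': array([[ 7.95601298e-04, -9.57637588e-01, -2.87975028e-01,
         7.83906658e+01],
       [ 9.99999674e-01,  7.21572610e-04,  3.63211996e-04,
        -4.74268254e-01],
       [-1.40030567e-04, -2.87975223e-01,  9.57637850e-01,
        -1.32468462e+02],
       [ 0.00000000e+00,  0.00000000e+00,  0.00000000e+00,
         1.00000000e+00]])}
```

View pics/top0.png

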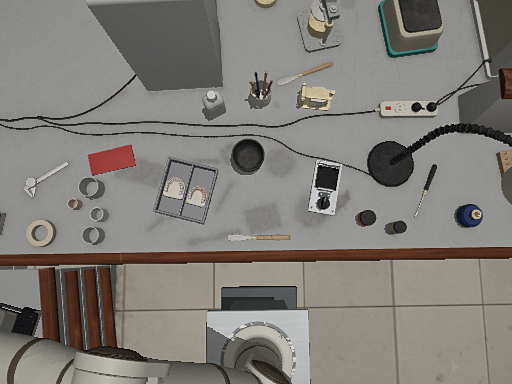

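View pics/scene0.png

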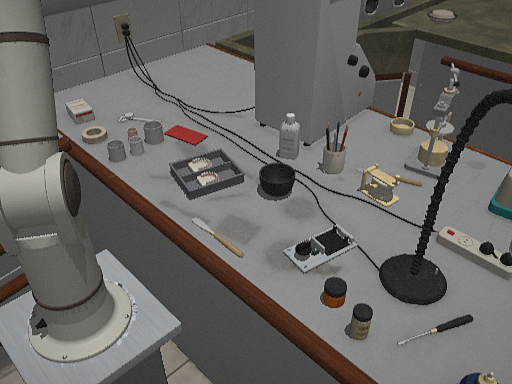

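View pics/wrist0.png

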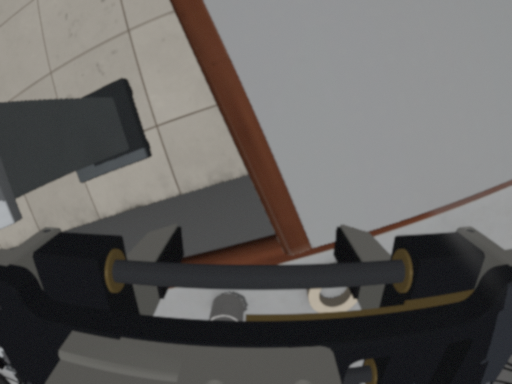

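Run:
```python
from h import *
p=np.load('top0p.npy')
a=cv2.resize(p[150:230,145:225],(480,480),interpolation=cv2.INTER_CUBIC)
b=cv2.resize(p[155:220,297:362],(315,480) if 0 else (480,480),interpolation=cv2.INTER_CUBIC)
save('z0',cv2.resize(np.hstack([a,b]),(800,400)))
s=np.load('scene0p.npy')
save('z1',np.hstack([cv2.resize(s[145:200,165:245],(400,275)),cv2.resize(s[222:272,280:360],(400,275))]))
c=optics.calibration('top');d=np.load('top0.npy')
W=cloud(c,d)
for u,v in[(187,186),(240,220),(290,200),(323,175),(316,200),(323,203),(175,188),(197,195),(165,205),(248,155)]:print(u,v,W[v,u].round(1))
```

```text
187 186 [541.  219.2  23.2]
240 220 [431.7  52.1  -0.5]
290 200 [ 494.5 -110.5   -3.7]
323 175 [ 573.6 -219.     6.8]
316 200 [ 491.9 -193.4    9.1]
323 203 [ 477.1 -209.4   52.8]
175 188 [535.  257.3  23.7]
197 195 [512.2 187.9  18.2]
165 205 [482.9 292.1   5.6]
248 155 [643.5  24.1   5.1]
```

View pics/z0.png

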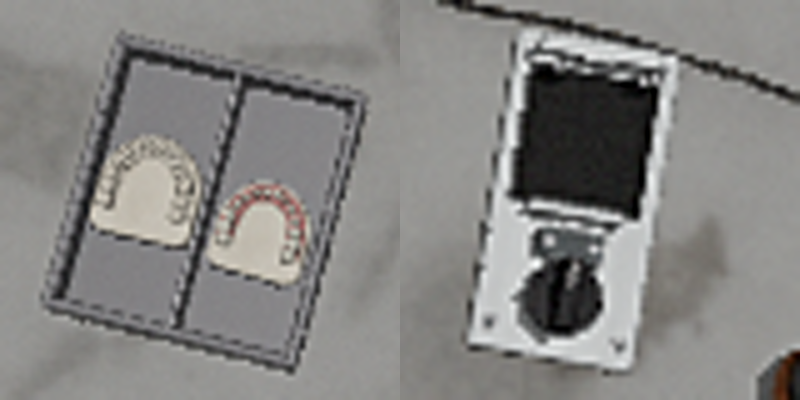

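View pics/z1.png

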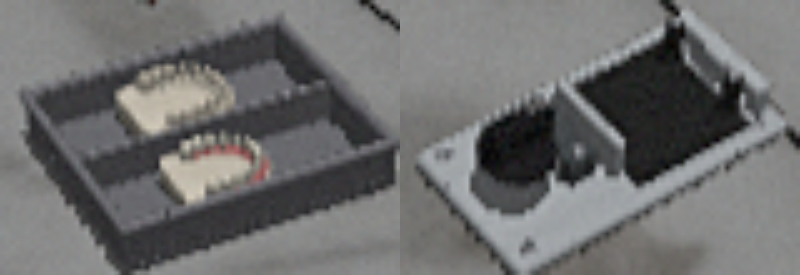

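Run:
```python
from h import *
p=np.load('top0p.npy').astype(int);c=optics.calibration('top');d=np.load('top0.npy');W=cloud(c,d)
def ray(u,v,z):
    Rt=np.array(c['R']).T; o=-Rt@np.array(c['t']); r=Rt@np.array([(u-c['cx'])/c['fx'],(v-c['cy'])/c['fy'],1.]); return o+r*(z-o[2])/r[2]
# tray corners (rim z=35) outer & holder corners
m=((p[...,0]-p[...,2]>12)&(p.sum(2)>380)).astype(np.uint8); m[:150]=0;m[230:]=0;m[:,:145]=0;m[:,225:]=0
n,l,st,ce=cv2.connectedComponentsWithStats(m)
for i in range(1,n):
    if st[i,4]>80:
        cn=cv2.findContours((l==i).astype(np.uint8),0,1)[0][0]
        P=W[l==i];print(st[i],ce[i].round(1),P.mean(0).round(1),P.min(0).round(1),P.max(0).round(1))
        q=np.array([ray(u,v,20)[:2] for u,v in cn[:,0]],np.float32);print(cv2.minAreaRect(q), )
# pan: dark grey contour
g=((abs(p[...,0]-p[...,2])<25)&(p.sum(2)<330)).astype(np.uint8)
for (y0,y1,x0,x1,z,f) in[(150,230,148,222,35,None),(150,225,300,345,5,1)]:
    mm=np.zeros_like(g)
    if f is None: mm[y0:y1,x0:x1]=g[y0:y1,x0:x1]
    else: mm[y0:y1,x0:x1]=(p[y0:y1,x0:x1].sum(2)>540)
    cs=cv2.findContours(mm,0,1)[0];cn=max(cs,key=cv2.contourArea)
    q=np.array([ray(u,v,z)[:2] for u,v in cn[:,0]],np.float32);r=cv2.minAreaRect(q);print(r,cv2.boxPoints(r).round(1).tolist())
```

```text
[163 177  22  22 337] [174.2 188.2] [533.8 259.1  27.6] [329.  -12.9  10.3] [ 571.6  296.4 1429.4]
((538.5454711914062, 259.9396667480469), (64.46082305908203, 65.3575668334961), 75.13201141357422)
[186 187  21  20 237] [196.8 197.6] [503.6 188.   21.6] [476.6 158.   14. ] [537.7 221.9  36.3]
((510.3051452636719, 187.16119384765625), (59.715877532958984, 59.26340866088867), 73.2369613647461)
((542.524169921875, 269.6661682128906), (75.26423645019531, 174.17958068847656), 68.4706039428711) [[447.70001220703125, 266.6000061035156], [609.7000122070312, 202.6999969482422], [637.2999877929688, 272.70001220703125], [475.29998779296875, 336.6000061035156]]
((535.357666015625, -224.38885498046875), (84.69414520263672, 169.4016876220703), 78.9629135131836) [[444.1000061035156, -249.6999969482422], [610.4000244140625, -282.20001220703125], [626.5999755859375, -199.0], [460.29998779296875, -166.60000610351562]]
```

servo_tool(rows=[[[0.012,-0.016,-0.004,0,0,-0.06],[0.023,-0.031,-0.007,0,0,-0.112],[0.023,-0.031,-0.007,0,0,-0.112],[0.023,-0.031,-0.007,0,0,-0.112],[0.023,-0.031,-0.007,0,0,-0.112],[0.023,-0.031,-0.007,0,0,-0.112],[0.023,-0.031,-0.007,0,0,-0.112],[0.023,-0.031,-0.007,0,0,-0.112],[0.023,-0.031,-0.007,0,0,-0.112],[0.023,-0.031,-0.007,0,0,-0.112],[0.023,-0.031,-0.007,0,0,-0.112],[0.023,-0.031,-0.007,0,0,-0.112],[0.023,-0.031,-0.007,0,0,-0.112],[0.023,-0.031,-0.007,0,0,-0.112],[0.012,-0.016,-0.004,0,0,-0.05],[0,0,0,0,0,0],[0,0,0,0,0,0]]])

```text
time_s: 1.85
ee_pos: [506.2, 189.3, 152.5]
eef_rot: [-179.9, -0.0, 73.9]
ft_force: [-0.7, -0.2, -0.5]
finger_gap: 91.6
```

```bash
cat >> h.py <<'E'
from scipy.spatial.transform import Rotation as Ro
def wpose():
    s=sensors.observe(); T=np.eye(4);T[:3,:3]=Ro.from_euler('xyz',s['eef_rot'],degrees=True).as_matrix();T[:3,3]=s['ee_pos']
    return T@np.array(optics.calibration('wrist')['tool_from_camera']),s
def wdirs(T,uv):
    c=optics.calibration('wrist'); uv=np.asarray(uv,float).reshape(-1,2); x=(uv[:,0]-c['cx'])/c['fx'];y=(uv[:,1]-c['cy'])/c['fy'];th=np.hypot(x,y);k=np.where(th>1e-9,np.sin(th)/np.maximum(th,1e-9),1)
    return np.stack([x*k,y*k,np.cos(th)],-1)@T[:3,:3].T
def wplane(T,uv,z):
    D=wdirs(T,uv);return T[:3,3]+D*((z-T[2,3])/D[:,2])[:,None]
def wproj(T,X):
    c=optics.calibration('wrist');C=(np.asarray(X,float).reshape(-1,3)-T[:3,3])@T[:3,:3];r=np.hypot(C[:,0],C[:,1]);th=np.arctan2(r,C[:,2]);return np.stack([c['cx']+c['fx']*th*C[:,0]/r,c['cy']+c['fy']*th*C[:,1]/r],-1)
def wcloud(T,dep):
    v,u=np.mgrid[0:384,0:512];c=optics.calibration('wrist')
    D=wdirs(T,np.stack([u.ravel(),v.ravel()],-1)); z=D@T[:3,2]
    return (T[:3,3]+D*(dep.ravel()/z)[:,None]).reshape(384,512,3)
def look(n):
    T,s=wpose();p,d=optics.capture('wrist');save(n,p);np.savez(n+'.npz',T=T,p=p,d=d);print(s['time_s'],s['qpos'].round(1),s['ee_pos'].round(1),s['eef_rot'].round(2),s['ft_force'].round(1),s['finger_gap'])
    return T,s,p,d
E
python3 -c "
from h import *
look('w1')"
```

```text
1.85 [-25.4  22.8   2.6 110.3  -1.5  46.9 -38.1] [506.2 189.3 152.5] [-1.7993e+02 -1.0000e-02  7.3930e+01] [-0.7 -0.2 -0.5] 91.57478195473338
```

View pics/w1.png

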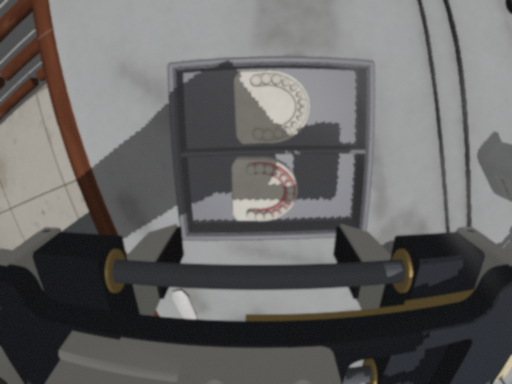

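Run:
```python
from h import *
f=np.load('w1.npz');T,p,d=f['T'],f['p'],f['d'];W=wcloud(T,d)
print('bench',np.median(W[300:310,230:250].reshape(-1,3),0),W[40,300],'floor',W[185,340],'rim',W[150,300])
print(cv2.imwrite('pics/dz.png',cv2.resize(np.clip(W[50:245,150:400,2]*5,0,255).astype(np.uint8),(750,585))))
for v in range(160,225,8):
    print(v,[(u,int(W[v,u,2])) for u in range(224,306,3)])
```

```text
bench [442.76375358  51.90650019  -0.59582848] [582.93262434 315.03978837  -0.85046099] floor [584.68428121 167.24406424   4.37515618] rim [551.32255897 217.1091917   31.23283931]
True
160 [(224, 4), (227, 4), (230, 5), (233, 4), (236, 19), (239, 18), (242, 20), (245, 19), (248, 19), (251, 19), (254, 18), (257, 19), (260, 19), (263, 19), (266, 20), (269, 19), (272, 18), (275, 14), (278, 4), (281, 4), (284, 4), (287, 4), (290, 5), (293, 4), (296, 5), (299, 4), (302, 3), (305, 4)]
168 [(224, 4), (227, 3), (230, 5), (233, 20), (236, 19), (239, 19), (242, 19), (245, 19), (248, 28), (251, 29), (254, 28), (257, 29), (260, 30), (263, 29), (266, 28), (269, 28), (272, 27), (275, 24), (278, 22), (281, 20), (284, 20), (287, 19), (290, 4), (293, 4), (296, 4), (299, 4), (302, 4), (305, 4)]
176 [(224, 4), (227, 5), (230, 3), (233, 20), (236, 20), (239, 20), (242, 19), (245, 19), (248, 19), (251, 21), (254, 20), (257, 18), (260, 21), (263, 19), (266, 21), (269, 21), (272, 20), (275, 20), (278, 22), (281, 27), (284, 30), (287, 23), (290, 21), (293, 20), (296, 4), (299, 4), (302, 3), (305, 4)]
184 [(
[... 1131 characters left out ...]
 28), (284, 31), (287, 21), (290, 4), (293, 4), (296, 3), (299, 5), (302, 5), (305, 4)]
216 [(224, 4), (227, 4), (230, 4), (233, 3), (236, 19), (239, 20), (242, 18), (245, 20), (248, 30), (251, 29), (254, 29), (257, 30), (260, 31), (263, 28), (266, 28), (269, 29), (272, 23), (275, 19), (278, 19), (281, 3), (284, 3), (287, 5), (290, 4), (293, 4), (296, 4), (299, 4), (302, 2), (305, 3)]
224 [(224, 10), (227, 10), (230, 11), (233, 10), (236, 11), (239, 10), (242, 11), (245, 11), (248, 12), (251, 12), (254, 12), (257, 11), (260, 11), (263, 13), (266, 13), (269, 12), (272, 13), (275, 15), (278, 14), (281, 13), (284, 13), (287, 13), (290, 14), (293, 14), (296, 14), (299, 14), (302, 14), (305, 15)]
```

View pics/dz.png

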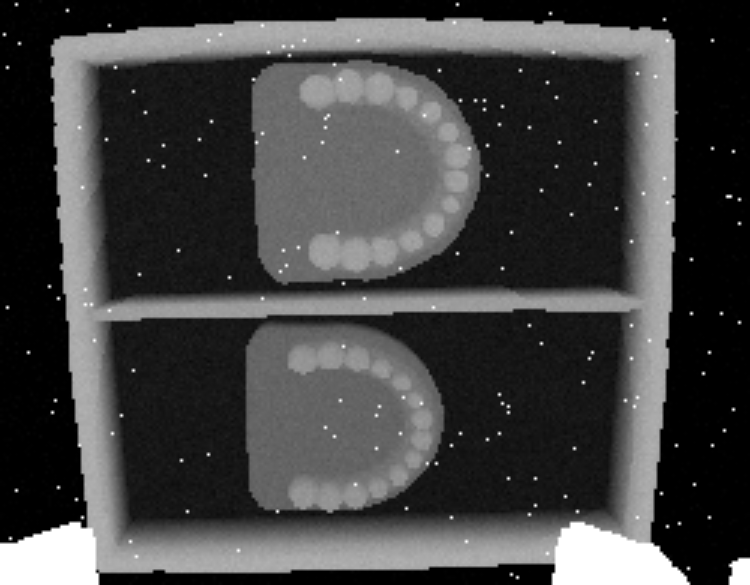

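```bash
cat >> h.py <<'E'
def fitcast(W,seed,zlo,zhi,roi=None):
    z=cv2.medianBlur(W[...,2].astype(np.float32),5); m=((z>zlo)&(z<zhi)).astype(np.uint8)
    if roi is not None:
        k=np.zeros_like(m);k[roi[0]:roi[1],roi[2]:roi[3]]=1;m*=k
    n,l=cv2.connectedComponents(m,connectivity=4);lab=l[seed[1],seed[0]]
    mm=(l==lab)&(abs(W[...,2]-z)<4)
    P=W[mm][:,:2];return P,mm,W[mm]
def obb(P,th):
    # robust extents along heading th
    a=np.deg2rad(th);x=P@[np.cos(a),np.sin(a)];y=P@[-np.sin(a),np.cos(a)];return x,y
E
python3 - <<'E'
from h import *
f=np.load('w1.npz');T,p,d=f['T'],f['p'],f['d'];W=wcloud(T,d)
for seed,roi in(((260,190),(155,221,225,302)),((270,100),(66,148,225,320))):
    P,mm,_=fitcast(W,seed,13,40,roi);ys,xs=np.where(mm);print(len(P),xs.min(),xs.max(),ys.min(),ys.max())
    r=cv2.minAreaRect(P.astype(np.float32));print(r)
    # heel line: leftmost pixel per row
    H=[]
    for v in range(ys.min()+8,ys.max()-8):
        u=xs[ys==v].min();H.append(W[v,u,:2])
    H=np.array(H);vx,vy,x0,y0=cv2.fitLine(H.astype(np.float32),cv2.DIST_HUBER,0,.01,.01).ravel();th=np.degrees(np.arctan2(vy,vx))%180-90;print('heel heading',th)
    x,y=obb(P,th);print('x',x.min(),x.max(),'y',y.min(),y.max(),np.ptp(x),np.ptp(y))
    a=np.deg2rad(th);xm=x.max()-30.5;xm2=x.min()+31;ym=(y.min()+y.max())/2
    for q in(xm,xm2):print('origin',q*np.cos(a)-ym*np.sin(a),q*np.sin(a)+ym*np.cos(a))
# divider top line + pan walls
z=W[...,2]
m=(z>30)&(z<38);D=[]
for u in range(200,350,3):
    vs=[v for v in range(140,160) if m[v,u]]
    if vs:D.append(W[int(np.mean(vs)),u,:2])
D=np.array(D,np.float32);l=cv2.fitLine(D,cv2.DIST_HUBER,0,.01,.01).ravel();print('divider',np.degrees(np.arctan2(l[1],l[0])),l[2:])
E
```

```text
3506 232 297 158 219
((511.0855407714844, 187.39877319335938), (59.26892852783203, 61.554100036621094), 74.2380599975586)
heel heading -16.835182
x 404.33359951631775 465.73074684478144 y 297.35406915384357 357.01123959189886 61.39714732846369 59.65717043805529
origin 511.3360457204892 187.10886059152006
origin 511.4344903133673 187.07907244552956
4746 234 310 70 143
((538.7218017578125, 259.5567626953125), (65.37511444091797, 67.55601501464844), 75.83077239990234)
heel heading -14.394493
x 423.5046645250837 491.062834724092 y 352.5991236601266 418.0024961868747 67.55817019900832 65.40337252674806
origin 541.8889548088226 258.71065355225386
origin 536.0209683345416 260.2166951112952
divider -14.695633 [547.08997 217.21785]
```

Run:
```python
from h import *
f=np.load('w1.npz');T,p,d=f['T'],f['p'],f['d'];W=wcloud(T,d)
a=np.deg2rad(-16)
for v in (170,190,205):
    q=(W[v,:,:2]-[511.3,187.1]);x=q@[np.cos(a),np.sin(a)]
    print(v,[(u,round(x[u]),round(W[v,u,2])) for u in list(range(172,206,3))+list(range(342,376,3))])
```

```text
170 [(172, -93, 0), (175, -80, 34), (178, -77, 34), (181, -75, 32), (184, -75, 20), (187, -75, 10), (190, -73, 4), (193, -70, 5), (196, -67, 6), (199, -64, 5), (202, -61, 3), (205, -58, 6), (342, 77, 3), (345, 80, 4), (348, 83, 5), (351, 87, 3), (354, 90, 4), (357, 91, 9), (360, 90, 22), (363, 91, 28), (366, 93, 30), (369, 94, 35), (372, 97, 34), (375, 115, -1)]
190 [(172, -95, -1), (175, -82, 33), (178, -78, 34), (181, -75, 35), (184, -75, 26), (187, -74, 17), (190, -74, 4), (193, -71, 4), (196, -68, 6), (199, -65, 5), (202, -62, 4), (205, -59, 4), (342, 78, 5), (345, 82, 4), (348, 85, 4), (351, 88, 4), (354, 90, 7), (357, 91, 15), (360, 91, 22), (363, 92, 30), (366, 93, 34), (369, 96, 35), (372, 113, 0), (375, 117, -1)]
205 [(172, -96, 0), (175, -93, 0), (178, -79, 34), (181, -76, 35), (184, -75, 30), (187, -74, 23), (190, -74, 11), (193, -72, 6), (196, -69, 4), (199, -66, 4), (202, -63, 5), (205, -60, 4), (342, 80, 4), (345, 83, 4), (348, 87, 4), (351, 90, 4), (354, 91, 10), (357, 91, 18), (360, 90, 30), (363, 92, 34), (366, 95, 34), (369, 112, 0), (372, 116, -2), (375, 120, -1)]
```

servo_tool(rows=[[[0.002,-0.001,-0.01,0,0,0],[0.002,-0.001,-0.02,0,0,0],[0.001,0,-0.02,0,0,0],[0,0,-0.02,0,0,0],[0,0,-0.02,0,0,0],[0,0,-0.01,0,0,0],[0,0,0,0,0,0],[0,0,0,0,0,0]]])

```text
time_s: 2.7
ee_pos: [511.8, 187.1, 52.9]
eef_rot: [180.0, -0.0, 73.9]
ft_force: [-0.0, -0.3, 0.3]
finger_gap: 91.8
```

servo_tool(rows=[[[0,0,-0.008,0,0,0],[0,0,-0.008,0,0,0],[0,0,-0.004,0,0,0],[0,0,0,0,0,0],[0,0,0,0,0,0],[0,0,0,0,0,0]]])

```text
time_s: 3.3
ee_pos: [512.1, 186.5, 32.9]
eef_rot: [180.0, -0.0, 73.8]
ft_force: [0.8, 0.0, 0.6]
finger_gap: 91.5
```

servo_tool(rows=[[[0,0,0,0,0,0],[0,0,0,0,0,0],[0,0,0,0,0,0],[0,0,0,0,0,0],[0,0,0,0,0,0],[0,0,0,0,0,0],[0,0,0,0,0,0],[0,0,0,0,0,0],[0,0,0,0,0,0],[0,0,0,0,0,0]]], gripper=0.5, newtons=20)

```text
time_s: 4.3
ee_pos: [511.8, 186.5, 32.8]
eef_rot: [-180.0, -0.0, 73.8]
ft_force: [-0.4, -0.7, 2.2]
finger_gap: 60.1
```

```bash
python3 -c "
from h import *
look('w2')"
```

```text
4.3 [-24.5  34.3   2.1 112.4  -2.1  33.4 -37.2] [511.8 186.5  32.8] [-180.     -0.     73.84] [-0.4 -0.7  2.2] 60.055741077641855
```

View pics/w2.png

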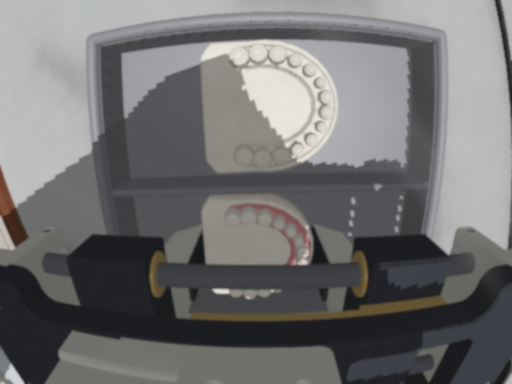

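servo_tool(rows=[[[0,0,0.003,0,0,0],[0,0,0.006,0,0,0],[0,0,0.009,0,0,0],[0,0,0.01,0,0,0],[0,0,0.01,0,0,0],[0,0,0.01,0,0,0],[0,0,0.008,0,0,0],[0,0,0.004,0,0,0],[0,0,0,0,0,0]]], newtons=25)

```text
time_s: 5.25
ee_pos: [512.3, 186.7, 93.6]
eef_rot: [179.9, -0.1, 73.8]
ft_force: [-1.1, 0.4, -1.0]
finger_gap: 60.5
```

```bash
python3 -c "
from h import *
look('w3')"
```

```text
5.25 [-24.8  28.3   2.5 111.5  -1.8  40.1 -37.4] [512.3 186.7  93.6] [ 1.7994e+02 -5.0000e-02  7.3840e+01] [-1.1  0.4 -1. ] 60.50342632100709
```

View pics/w3.png

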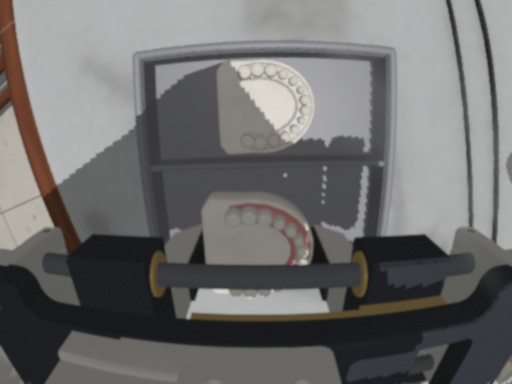

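servo_tool(rows=[[[-0.001,-0.006,0,0,0,0],[-0.002,-0.012,0,0,0,0.005],[-0.002,-0.018,0,0,0,0.01],[-0.003,-0.02,0,0,0,0.01],[-0.003,-0.02,0,0,0,0.01],[-0.003,-0.02,0,0,0,0.01],[-0.003,-0.02,0,0,0,0.01],[-0.003,-0.02,0,0,0,0.01],[-0.003,-0.02,0,0,0,0.01],[-0.003,-0.02,0,0,0,0.01],[-0.003,-0.02,0,0,0,0.005],[-0.002,-0.016,-0.004,0,0,0],[-0.001,-0.01,-0.01,0,0,0],[0,-0.004,-0.015,0,0,0],[0,0,-0.015,0,0,0],[0,0,-0.01,0,0,0],[0,0,-0.004,0,0,0],[0,0,0,0,0,0],[0,0,0,0,0,0]]])

```text
time_s: 7.2
ee_pos: [480.1, -39.4, 34.9]
eef_rot: [180.0, -0.0, 79.0]
ft_force: [-0.1, 0.7, -0.6]
finger_gap: 60.2
```

```bash
python3 -c "
from h import *
look('w4')
p,d=optics.capture('scene');save('s4',p)"
```

```text
7.2 [ -0.6  29.9   2.5 121.1  -2.6  29.   -7.1] [480.1 -39.4  34.9] [ 1.7998e+02 -1.0000e-02  7.9030e+01] [-0.1  0.7 -0.6] 60.21459413766629
```

View pics/w4.png

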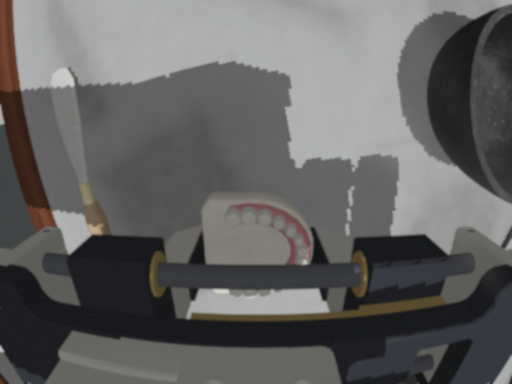

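View pics/s4.png

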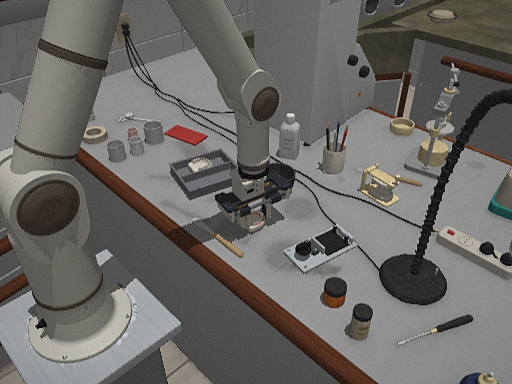

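Run:
```python
from h import *
c=optics.calibration('top');W=cloud(c,np.load('top0.npy'))
for u,v in[(232,238),(250,238),(262,237),(275,237),(288,237),(288,235),(288,239),(248,172),(247,139),(231,155),(264,155)]:print(u,v,W[v,u].round(0))
```

```text
232 238 [374.  78.   5.]
250 238 [374.  21.  -3.]
262 237 [376. -18.  12.]
275 237 [375. -59.   6.]
288 237 [ 375. -101.    9.]
288 235 [ 381. -100.   13.]
288 239 [ 369. -101.    4.]
248 172 [589.  25.  -5.]
247 139 [681.  25.  68.]
231 155 [631.  76.  66.]
264 155 [631. -28.  61.]
```

servo_tool(rows=[[[0,0,-0.002,0,0,0],[0,0,-0.002,0,0,0],[0,0,-0.0015,0,0,0],[0,0,0,0,0,0],[0,0,0,0,0,0]]])

```text
time_s: 7.8
ee_pos: [479.8, -39.5, 29.2]
eef_rot: [-180.0, -0.0, 79.0]
ft_force: [-0.8, 0.8, -1.9]
finger_gap: 60.3
```

servo_tool(rows=[[[0,0,-0.001,0,0,0],[0,0,0,0,0,0],[0,0,0,0,0,0]]])

```text
time_s: 8.1
ee_pos: [479.8, -39.6, 28.2]
eef_rot: [-180.0, -0.0, 79.0]
ft_force: [0.9, -0.8, -1.5]
finger_gap: 60.2
```

servo_tool(rows=[[[0,0,-0.0005,0,0,0],[0,0,0,0,0,0],[0,0,0,0,0,0]]])

```text
time_s: 8.4
ee_pos: [479.9, -39.5, 27.8]
eef_rot: [180.0, -0.0, 79.0]
ft_force: [-0.7, -0.1, -0.0]
finger_gap: 60.4
```

servo_tool(rows=[[[0,0,-0.0005,0,0,0],[0,0,0,0,0,0],[0,0,0,0,0,0]]])

```text
time_s: 8.7
ee_pos: [479.9, -39.5, 27.7]
eef_rot: [180.0, -0.0, 79.0]
ft_force: [-1.6, 0.7, 5.7]
finger_gap: 60.7
```

servo_tool(rows=[[[0,0,0,0,0,0],[0,0,0,0,0,0],[0,0,0,0,0,0],[0,0,0,0,0,0],[0,0,0,0,0,0],[0,0,0.01,0,0,0],[0,0,0.02,0,0,0],[0,0,0.025,0,0,0],[-0.005,0,0.025,0,0,0.1],[-0.005,0,0.025,0,0,0.14],[-0.005,0,0.015,0,0,0.14],[0,0,0,0,0,0.14],[0,0,0,0,0,0.14],[0,0,0,0,0,0.14],[0,0,0,0,0,0.14],[0,0,0,0,0,0.14],[0,0,0,0,0,0.14],[0,0,0,0,0,0.14],[0,0,0,0,0,0.14],[0,0,0,0,0,0.07]]], gripper=0)

```text
time_s: 10.7
ee_pos: [464.8, -39.7, 147.9]
eef_rot: [-180.0, 0.0, 169.2]
ft_force: [-0.4, 0.1, 0.2]
finger_gap: 91.5
```

servo_tool(rows=[[[0,0,0,0,0,0],[0,0,0,0,0,0]]])

```text
time_s: 10.9
ee_pos: [464.8, -39.7, 147.7]
eef_rot: [-180.0, 0.0, 168.8]
ft_force: [0.4, 0.3, 0.1]
finger_gap: 91.6
```

```bash
python3 -c "
from h import *
look('w5')
"
```

```text
10.9 [ 14.3  17.3 -14.6 120.    6.3  43.4  74.6] [464.8 -39.7 147.7] [-1.7999e+02  3.0000e-02  1.6882e+02] [0.4 0.3 0.1] 91.6179962107205
```

View pics/w5.png

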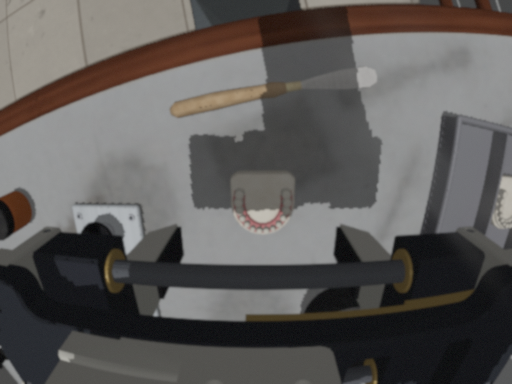

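```bash
cat > fitt.py <<'E'
from h import *
import sys
def fit(n,seed,zlo,zhi,roi,side):
    f=np.load(n+'.npz');T,p,d=f['T'],f['p'],f['d'];W=wcloud(T,d)
    P,mm,_=fitcast(W,seed,zlo,zhi,roi);ys,xs=np.where(mm);print(len(P),xs.min(),xs.max(),ys.min(),ys.max())
    r=cv2.minAreaRect(P.astype(np.float32));print(r)
    H=[]
    if side=='top':
        for u in range(xs.min()+9,xs.max()-8):H.append(W[ys[xs==u].min(),u,:2])
    else:
        for u in range(xs.min()+9,xs.max()-8):H.append(W[ys[xs==u].max(),u,:2])
    l=cv2.fitLine(np.array(H,np.float32),cv2.DIST_HUBER,0,.01,.01).ravel();th=np.degrees(np.arctan2(l[1],l[0]))%180-90;print('heel heading',th)
    for t in(th,(r[2]+45)%90-45):
        x,y=obb(P,t);a=np.deg2rad(t);xm=(x.min()+x.max())/2+.5;ym=(y.min()+y.max())/2
        print(round(t,2),'ext',np.ptp(x).round(1),np.ptp(y).round(1),'origin',round(xm*np.cos(a)-ym*np.sin(a),1),round(xm*np.sin(a)+ym*np.cos(a),1))
    return W
E
python3 - <<'E'
from fitt import *
W=fit('w5',(264,190),8,35,(150,250,215,310),'top');print(W[165:169,250:270:5,2],W[190,264],W[150,264])
E
```

```text
3420 230 295 172 233
((478.743408203125, -38.934967041015625), (60.708221435546875, 61.467254638671875), 78.45751190185547)
heel heading -11.94841
-11.95 ext 61.4 60.9 origin 479.2 -39.1
-11.54 ext 61.5 60.7 origin 479.2 -39.0
[[-1.17104154 -0.25915869 -0.09370266  0.06007225]
 [-2.08064801 -1.17904946 -1.32072245 -1.23525995]
 [-1.42543225 -0.60742603  0.90433365 -1.56049972]
 [-0.15685905 -0.90922917  0.06928597  0.90816907]] [465.40385533 -34.73225782  14.58415585] [ 4.30730126e+02 -2.77980247e+01  1.86409738e-01]
```

servo_tool(rows=[[[0.007,-0.012,0.004,0,0,0],[0.014,-0.023,0.005,0,0,0],[0.014,-0.023,0.005,0,0,0],[0.014,-0.023,0.005,0,0,0],[0.014,-0.023,0.005,0,0,0],[0.014,-0.023,0.005,0,0,0],[0.014,-0.023,0.005,0,0,0],[0.014,-0.023,0.003,0,0,0],[0.01,-0.017,0.003,0,0,0],[0,0,0,0,0,0],[0,0,0,0,0,0]]])

```text
time_s: 12.05
ee_pos: [579.5, -230.1, 187.0]
eef_rot: [180.0, -0.0, 168.9]
ft_force: [0.2, 0.6, 0.2]
finger_gap: 91.8
```

```bash
python3 -c "
from h import *
T,s,p,d=look('w6')
W=wcloud(T,d);cv2.imwrite('pics/dz6.png',cv2.resize(np.clip(20+W[0:240,130:380,2]*4,0,255).astype(np.uint8),(625,600)))
"
```

```text
12.05 [ 26.9  28.3 -10.3  96.6   5.9  55.7  93.4] [ 579.5 -230.1  187. ] [ 1.7999e+02 -4.0000e-02  1.6887e+02] [0.2 0.6 0.2] 91.75077879638457
```

View pics/w6.png

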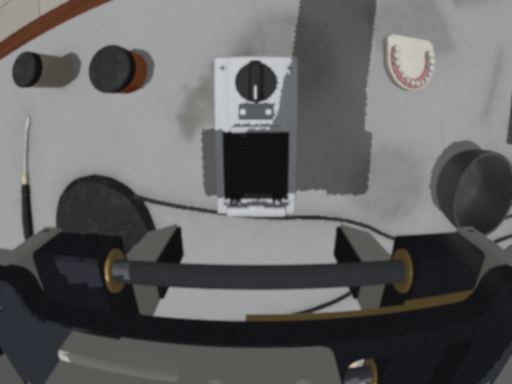

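View pics/dz6.png

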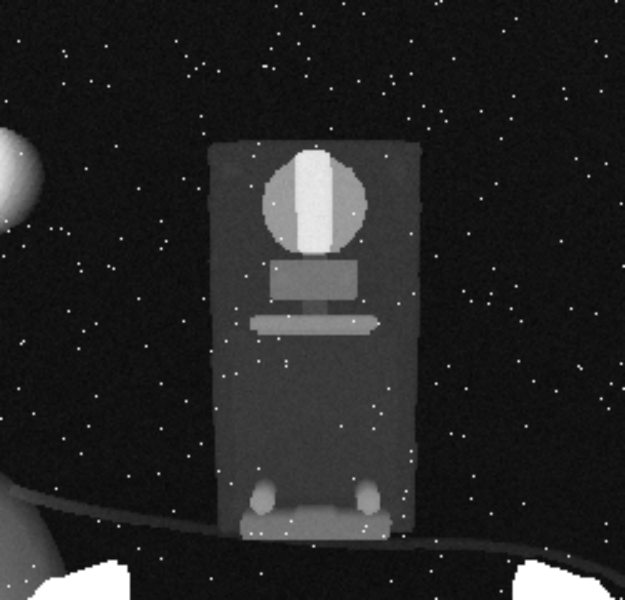

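Run:
```python
from h import *
f=np.load('w6.npz');T,d=f['T'],f['d'];W=wcloud(T,d)
def reg(r0,r1,c0,c1,lo,hi,nm):
    S=W[r0:r1,c0:c1].reshape(-1,3);S=S[(S[:,2]>lo)&(S[:,2]<hi)];r=cv2.minAreaRect(S[:,:2].astype(np.float32));print(nm,len(S),S.mean(0).round(1),np.median(S[:,2]).round(1),r);return S
reg(55,106,240,272,44,60,'bar')
reg(58,103,233,278,25,60,'disc')
jw=reg(122,138,226,284,26,36,'jaw')
p1=reg(188,206,228,242,25,40,'postL');p2=reg(188,206,270,286,25,40,'postR')
pl=reg(50,215,205,302,3,60,'plate')
b=reg(140,185,235,275,3,20,'bed')
l=cv2.fitLine(jw[:,:2].astype(np.float32),cv2.DIST_HUBER,0,.01,.01).ravel();print('jaw heading',np.degrees(np.arctan2(l[1],l[0]))%180-90)
q=p2.mean(0)-p1.mean(0);print('posts',np.degrees(np.arctan2(q[1],q[0]))-90,np.linalg.norm(q[:2]))
th=np.deg2rad(-10.7)
for nm,S in(('jaw',jw),('pL',p1),('pR',p2),('plate',pl)):
    x,y=obb(S[:,:2],-10.7);print(nm,np.percentile(x,[1,50,99]).round(1),np.percentile(y,[1,50,99]).round(1))
```

```text
bar 582 [ 479.5 -213.6   51.5] 51.6 ((479.33807373046875, -213.6968231201172), (12.543685913085938, 36.73582077026367), 78.92991638183594)
disc 1340 [ 479.9 -213.7   41.3] 34.3 ((479.7033996582031, -213.4425048828125), (39.00528335571289, 37.3374137878418), 78.8000717163086)
jaw 375 [ 525.2 -222.9   29.3] 29.6 ((525.3123779296875, -222.9771270751953), (48.847450256347656, 7.025486469268799), 78.88684844970703)
postL 83 [ 591.3 -257.5   30.8] 31.3 ((591.77783203125, -257.69793701171875), (9.130631446838379, 8.870347023010254), 33.1860466003418)
postR 82 [ 599.7 -214.7   30.7] 31.0 ((600.4489135742188, -214.79388427734375), (8.538468360900879, 9.493880271911621), 75.54017639160156)
plate 13054 [ 532.1 -224.1   14.5] 9.3 ((534.1904907226562, -231.0369873046875), (102.5432357788086, 174.32537841796875), 78.789794921875)
bed 1797 [ 560.7 -230.7    9.4] 9.4 ((561.0313720703125, -230.83319091796875), (42.35743713378906, 48.24805450439453), 78.8886947631836)
jaw heading -11.304642
posts -11.12015604409443 43.585755366405024
jaw [554.  557.6 561.1] [-145.9 -121.5  -97.9]
pL [625.  628.5 634.2] [-147.8 -143.6 -138.6]
pR [625.2 628.8 634.5] [-103.8  -99.7  -95.4]
plate [482.7 563.3 647.2] [-164.5 -121.2  -78.5]
```

servo_tool(rows=[[[-0.006,0.011,0,0,0,-0.01],[-0.013,0.023,0,0,0,0],[-0.013,0.023,0,0,0,0],[-0.013,0.023,-0.01,0,0,0],[-0.013,0.023,-0.015,0,0,0],[-0.013,0.023,-0.02,0,0,0],[-0.013,0.023,-0.02,0,0,0],[-0.013,0.023,-0.02,0,0,0],[-0.008,0.015,-0.015,0,0,0],[-0.003,0.006,-0.01,0,0,0],[0,0,0,0,0,0],[0,0,0,0,0,0]]])

```text
time_s: 13.3
ee_pos: [472.3, -36.8, 77.7]
eef_rot: [-180.0, 0.0, 168.4]
ft_force: [0.7, -0.8, 0.8]
finger_gap: 91.8
```

```bash
python3 -c "
from h import *
look('w7')
"
```

```text
13.3 [ 11.6  25.  -12.3 121.2   9.1  34.6  71.3] [472.3 -36.8  77.7] [-1.7999e+02  5.0000e-02  1.6839e+02] [ 0.7 -0.8  0.8] 91.75103565315078
```

View pics/w7.png

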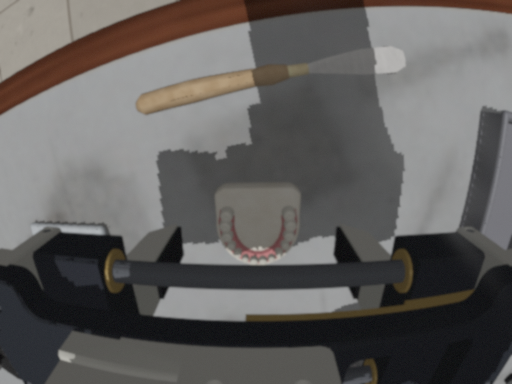

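servo_tool(rows=[[[-0.001,-0.0005,-0.01,0,0,0],[0,0,-0.013,0,0,0],[0,0,-0.013,0,0,0],[0,0,-0.01,0,0,0],[0,0,-0.004,0,0,0],[0,0,0,0,0,0],[0,0,0,0,0,0]]])

```text
time_s: 14.05
ee_pos: [470.9, -36.9, 27.1]
eef_rot: [180.0, -0.0, 168.4]
ft_force: [-0.1, 0.4, 0.3]
finger_gap: 91.7
```

servo_tool(rows=[[[0,0,0,0,0,0],[0,0,0,0,0,0],[0,0,0,0,0,0],[0,0,0,0,0,0],[0,0,0,0,0,0],[0,0,0,0,0,0],[0,0,0,0,0,0],[0,0,0,0,0,0],[0,0,0,0,0,0]]], gripper=0.5, newtons=22)

```text
time_s: 14.95
ee_pos: [471.0, -37.1, 27.4]
eef_rot: [180.0, 0.0, 168.4]
ft_force: [-0.4, 0.5, 4.9]
finger_gap: 59.6
```

servo_tool(rows=[[[0,0,0.003,0,0,0],[0,0,0.006,0,0,0],[0,0,0.01,0,0,0],[0,0,0.012,0,0,0],[0,0,0.012,0,0,0],[0,0,0.012,0,0,0],[0,0,0.01,0,0,0],[0,0,0.005,0,0,0],[0,0,0,0,0,0],[0,0,0,0,0,0]]])

```text
time_s: 15.95
ee_pos: [470.7, -37.1, 97.1]
eef_rot: [-180.0, -0.0, 168.4]
ft_force: [0.1, 0.5, -1.0]
finger_gap: 59.2
```

```bash
python3 -c "
from h import *
look('w8')
"
```

```text
15.95 [ 12.3  22.9 -13.  120.9   8.3  37.1  72.1] [470.7 -37.1  97.1] [-1.8000e+02 -1.0000e-02  1.6838e+02] [ 0.1  0.5 -1. ] 59.243537141004616
```

View pics/w8.png

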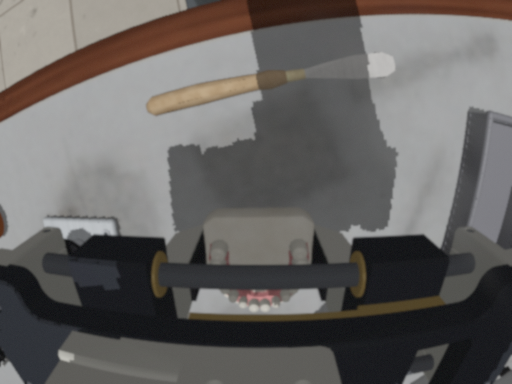

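Run:
```python
from h import *
f=np.load('w8.npz');T,d=f['T'],f['d'];W=wcloud(T,d)
c=np.array(optics.calibration('wrist')['tool_from_camera']);TT=T@np.linalg.inv(c)
L=(W-TT[:3,3])@TT[:3,:3]
H=[]
for u in range(212,306,6):
    col=[v for v in range(195,240) if L[v,u,2]<30 and L[v,u,2]>0]
    v=col[0];H.append(L[v,u]); 
H=np.array(H);print(H.round(1))
print(L[225,230:290:10].round(1))
```

```text
[[ 20.1 -26.5  24. ]
 [ 21.6 -23.1  24.8]
 [ 22.1 -19.6  23.5]
 [ 21.6 -16.3  25. ]
 [ 22.2 -12.8  23.3]
 [ 21.2  -9.6  26.1]
 [ 21.9  -6.1  24.2]
 [ 22.1  -2.8  23.7]
 [ 22.2   0.6  25.1]
 [ 22.3   4.   24.8]
 [ 21.9   7.4  26. ]
 [ 21.9  10.8  26. ]
 [ 21.8  14.2  26.2]
 [ 22.3  17.5  24.9]
 [ 21.9  21.1  25.8]
 [ 21.4  24.3  23.7]]
[[ 16.8 -15.3  11.8]
 [ 16.6 -10.   12.4]
 [ 16.5  -4.8  12.8]
 [ 16.8   0.5  11.9]
 [ 16.6   5.8  12.4]
 [ 17.1  11.   11.2]]
```

servo_tool(rows=[[[0.003,-0.006,0,0,0,0],[0.006,-0.012,0,0,0,0.003],[0.008,-0.018,0,0,0,0.003],[0.009,-0.02,0,0,0,0.003],[0.009,-0.02,0,0,0,0],[0.009,-0.02,0,0,0,0],[0.009,-0.02,0,0,0,0],[0.009,-0.02,0,0,0,0],[0.009,-0.02,0,0,0,0],[0.008,-0.018,0,0,0,0],[0.006,-0.012,0,0,0,0],[0.002,-0.006,0,0,0,0],[0,0,0,0,0,0],[0,0,0,0,0,0],[0,0,0,0,0,0]]])

```text
time_s: 17.5
ee_pos: [557.6, -227.7, 97.1]
eef_rot: [180.0, -0.0, 169.0]
ft_force: [0.6, 0.3, -1.5]
finger_gap: 59.1
```

```bash
python3 -c "
from h import *
look('w9')
"
```

```text
17.5 [ 27.8  33.1 -10.6 102.7   8.1  45.   92. ] [ 557.6 -227.7   97.1] [ 1.7996e+02 -4.0000e-02  1.6898e+02] [ 0.6  0.3 -1.5] 59.13775450402046
```

View pics/w9.png

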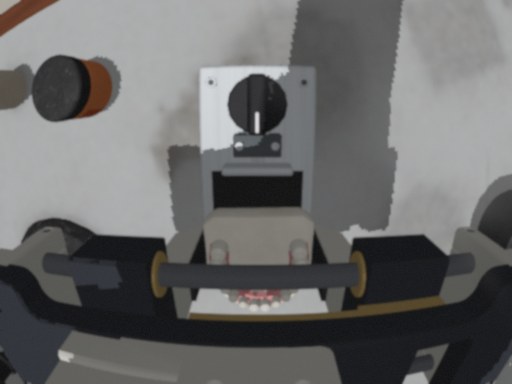

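servo_tool(rows=[[[0,-0.001,-0.006,0,0,0],[0,0,-0.012,0,0,0],[0,0,-0.012,0,0,0],[0,0,-0.01,0,0,0],[0,0,-0.005,0,0,0],[0,0,0,0,0,0],[0,0,0,0,0,0]]])

```text
time_s: 18.25
ee_pos: [557.9, -230.0, 52.1]
eef_rot: [180.0, -0.0, 168.9]
ft_force: [0.5, -0.1, -0.9]
finger_gap: 59.2
```

Run:
```python
from h import *
T,s,p,d=look('w10')
W=wcloud(T,d);np.savez('w10c.npz',W=W)
cv2.imwrite('pics/dz10.png',cv2.resize(np.clip(20+W[0:240,130:380,2]*4,0,255).astype(np.uint8),(625,600)))
```

```text
18.25 [ 27.3  37.   -9.8 103.3   9.1  40.5  91.4] [ 557.9 -230.    52.1] [ 1.7999e+02 -1.0000e-02  1.6890e+02] [ 0.5 -0.1 -0.9] 59.221895987774175
```

View pics/w10.png

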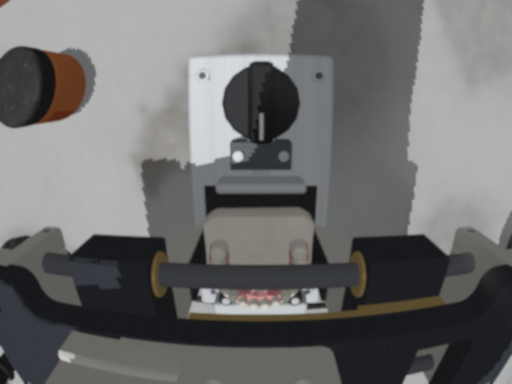

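View pics/dz10.png

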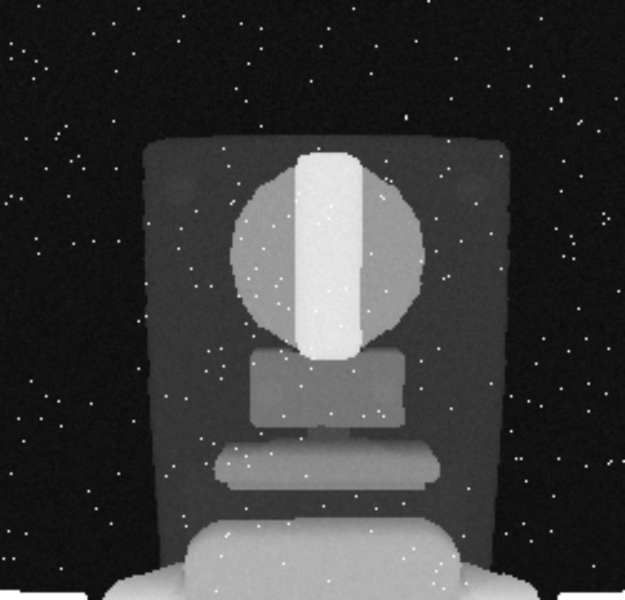

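Run:
```python
from h import *
W=np.load('w10c.npz')['W']
def reg(r0,r1,c0,c1,lo,hi,nm):
    S=W[r0:r1,c0:c1].reshape(-1,3);S=S[(S[:,2]>lo)&(S[:,2]<hi)];r=cv2.minAreaRect(S[:,:2].astype(np.float32));print(nm,len(S),S.mean(0).round(1),np.median(S[:,2]).round(1),r);return S
k=reg(55,150,240,282,46,60,'bar'); j=reg(172,200,210,312,27,36,'jaw'); t=reg(205,232,206,316,33,47,'cast')
o=np.array([556.1,-228.6])
for nm,S in(('bar',k),('jaw',j),('cast',t)):
    x,y=obb(S[:,:2]-o,-11.1);print(nm,np.percentile(x,[1,99]).round(1),np.percentile(y,[1,50,99]).round(1),y.mean(),(np.percentile(y,1)+np.percentile(y,99))/2)
# heel line
H=np.array([next(W[v,u] for v in range(195,235) if W[v,u,2]>25 and W[v,u,2]<60 and v>202) for u in range(216,308,4)]);x,y=obb(H[:,:2]-o,-11.1);print(x.round(1),y.round(1),H[:,2].round(0))
```

```text
bar 2149 [ 479.5 -213.9   51.5] 51.7 ((479.6657409667969, -213.76214599609375), (11.885374069213867, 37.73099899291992), 78.70500946044922)
jaw 1202 [ 524.8 -222.7   29.6] 29.7 ((525.2398071289062, -222.9581298828125), (49.6762580871582, 8.186503410339355), 79.04935455322266)
cast 2111 [ 540.2 -226.2   38.8] 39.3 ((541.2158813476562, -225.36343383789062), (61.02972412109375, 12.047259330749512), 76.65682983398438)
bar [-95.9 -59.7] [-6.1 -0.3  5.6] -0.3007834783579324 -0.24525960857994766
jaw [-35.3 -27.5] [-23.9  -0.4  23.4] -0.26547466834500577 -0.24785706859380774
cast [-20.3 -10.8] [-28.9  -0.5  27.5] -0.6895594925744603 -0.6942946395692253
[-19.3 -19.3 -19.5 -19.3 -19.7 -19.7 -19.8 -19.9 -19.6 -19.7 -20.1 -20.2
 -20.3 -19.8 -20.3 -20.2 -20.1 -20.1 -20.5 -20.3 -19.9 -19.7 -18.7] [-25.2 -23.1 -20.8 -18.6 -16.2 -13.9 -11.6  -9.4  -7.2  -4.9  -2.7  -0.4
   1.8   4.1   6.3   8.6  10.9  13.1  15.3  17.6  20.   22.2  24.5] [28. 27. 27. 26. 27. 27. 28. 28. 25. 26. 27. 27. 27. 26. 27. 27. 27. 27.
 28. 27. 26. 27. 28.]
```

servo_tool(rows=[[[0,0.0005,-0.003,0,0,-0.004],[0,0,-0.004,0,0,-0.004],[0,0,-0.004,0,0,0],[0,0,-0.002,0,0,0],[0,0,0,0,0,0],[0,0,0,0,0,0]]])

```text
time_s: 18.9
ee_pos: [557.8, -229.5, 39.1]
eef_rot: [180.0, -0.0, 168.4]
ft_force: [-0.4, -0.3, -0.1]
finger_gap: 59.2
```

servo_tool(rows=[[[0,0,-0.001,0,0,0],[0,0,0,0,0,0],[0,0,0,0,0,0]]])

```text
time_s: 19.2
ee_pos: [557.9, -229.6, 38.3]
eef_rot: [180.0, 0.0, 168.4]
ft_force: [-0.3, 0.9, -1.2]
finger_gap: 59.3
```

servo_tool(rows=[[[0,0,-0.0005,0,0,0],[0,0,0,0,0,0],[0,0,0,0,0,0]]])

```text
time_s: 19.5
ee_pos: [557.8, -229.5, 37.7]
eef_rot: [180.0, -0.0, 168.4]
ft_force: [-0.2, 0.5, -1.5]
finger_gap: 59.4
```

servo_tool(rows=[[[0,0,-0.0005,0,0,0],[0,0,0,0,0,0],[0,0,0,0,0,0]]])

```text
time_s: 19.8
ee_pos: [557.9, -229.6, 37.5]
eef_rot: [-180.0, 0.0, 168.4]
ft_force: [-0.8, 1.9, 2.1]
finger_gap: 59.2
```

servo_tool(rows=[[[0,0,-0.0005,0,0,0],[0,0,0,0,0,0],[0,0,0,0,0,0]]])

```text
time_s: 20.1
ee_pos: [557.9, -229.6, 37.4]
eef_rot: [-180.0, 0.0, 168.4]
ft_force: [-2.1, 0.5, 6.4]
finger_gap: 59.2
```

servo_tool(rows=[[[0,0,0,0,0,0],[0,0,0,0,0,0],[0,0,0,0,0,0],[0,0,0,0,0,0],[0,0,0,0,0,0],[0,0,0.006,0,0,0],[0,0,0.012,0,0,0],[0,0,0.02,0,0,0],[0,0,0.025,0,0,0],[0.01,0,0.025,0,0,0],[0.015,0,0.02,0,0,0],[0.01,0,0.01,0,0,0],[0,0,0,0,0,0],[0,0,0,0,0,0]]], gripper=0)

```text
time_s: 21.5
ee_pos: [592.5, -229.5, 155.1]
eef_rot: [-180.0, 0.0, 168.5]
ft_force: [-0.9, -0.2, -1.1]
finger_gap: 91.7
```

Run:
```python
from h import *
T,s,p,d=look('w11')
W=wcloud(T,d);np.savez('w11c.npz',W=W)
cv2.imwrite('pics/dz11.png',cv2.resize(np.clip(20+W[0:240,130:380,2]*4,0,255).astype(np.uint8),(625,600)))
```

```text
21.5 [ 26.8  31.5 -11.   96.    7.2  53.1  91.5] [ 592.5 -229.5  155.1] [-179.99    0.    168.45] [-0.9 -0.2 -1.1] 91.70496178934067
```

View pics/w11.png

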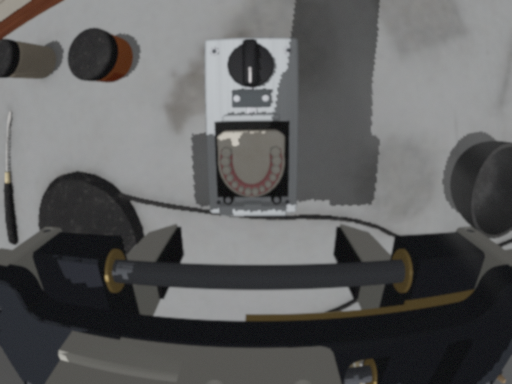

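View pics/dz11.png

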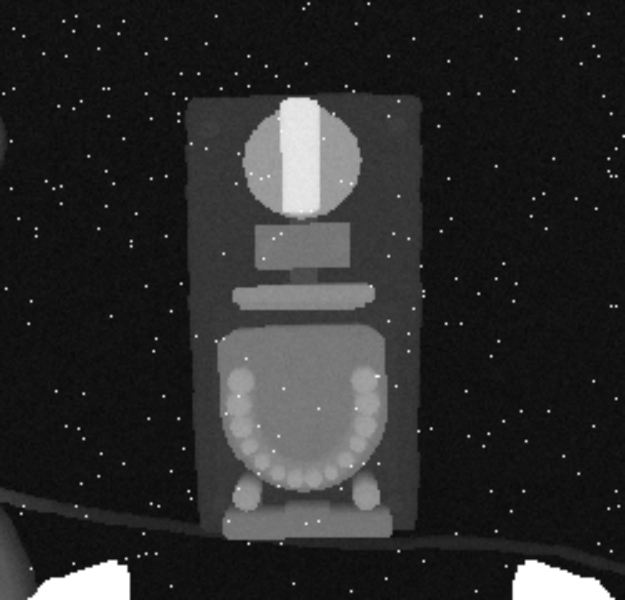

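```bash
cat > chk.py <<'E'
from h import *
def chk(W,o=np.array([556.1,-228.6]),th=-11.1):
    x,y=obb(W.reshape(-1,3)[:,:2]-o,th);z=W[...,2].ravel()
    m=(x>-23)&(x<36)&(abs(y)<34)&(z>15)&(z<40)
    # keep cast: exclude posts
    m&=~((x>25)&(abs(y)>12))
    P=np.stack([x[m],y[m]],1).astype(np.float32)
    print('x',np.percentile(x[m],[.5,99.5]).round(1),'y',np.percentile(y[m&(x<0)],[.5,99.5]).round(1),'n',m.sum())
    H=[P[(P[:,1]>a)&(P[:,1]<a+3)][:,0].min() for a in range(-21,20,3)]
    s=np.polyfit(np.arange(-19.5,21,3)[:len(H)],H,1);print('heel',np.round(H,1),'heel tilt deg',np.degrees(np.arctan(-s[0])))
    for nm,k in(('flat',m&(abs(y)<12)&(x>-10)&(x<10)),):print(nm,np.median(z[k]))
    k=(abs(y)<24)&(x<-12)&(x>-45)&(z>27)&(z<35);print('jaw top x',np.percentile(x[k],[2,98]).round(1))
    k=(abs(x+78)<30)&(abs(y)<25)&(z>46)&(z<60);print('bar',cv2.minAreaRect(np.stack([x[k],y[k]],1).astype(np.float32)))
E
python3 -c "
from chk import *
chk(np.load('w11c.npz')['W'])"
```

```text
x [-20.3  34.9] y [-30.7  28.2] n 3642
heel [-19.5 -19.9 -20.4 -20.4 -20.3 -20.4 -20.3 -20.4 -20.3 -20.5 -20.3 -20.4
 -20.3 -20.6] heel tilt deg 0.8324148516737918
flat 25.149512772727917
jaw top x [-35.  -26.9]
bar ((-78.05130004882812, -0.3295149803161621), (11.868212699890137, 37.18528366088867), 89.6409683227539)
```

servo_tool(rows=[[[-0.008,0.001,0,0,0,0.004],[-0.016,0.002,0,0,0,0.004],[-0.02,0.003,-0.005,0,0,0],[-0.02,0.003,-0.01,0,0,0],[-0.02,0.003,-0.01,0,0,0],[-0.016,0.002,-0.01,0,0,0],[-0.009,0.001,-0.006,0,0,0],[-0.004,0,0,0,0,0],[0,0,0,0,0,0],[0,0,0,0,0,0]]], gripper=0.5)

```text
time_s: 22.55
ee_pos: [480.9, -214.8, 114.3]
eef_rot: [-180.0, 0.1, 168.9]
ft_force: [0.2, -0.1, -0.6]
finger_gap: 45.8
```

Run:
```python
from h import *
T,s,p,d=look('w12')
W=np.load('w11c.npz')['W']
print(W[55,92].round(0),W[64,251].round(0))
```

```text
22.55 [ 30.4  25.4 -11.2 113.2   7.2  42.   93.8] [ 480.9 -214.8  114.3] [-1.7999e+02  9.0000e-02  1.6890e+02] [ 0.2 -0.1 -0.6] 45.841856035386705
[ 435. -345.   51.] [ 482. -213.   53.]
```

View pics/w12.png

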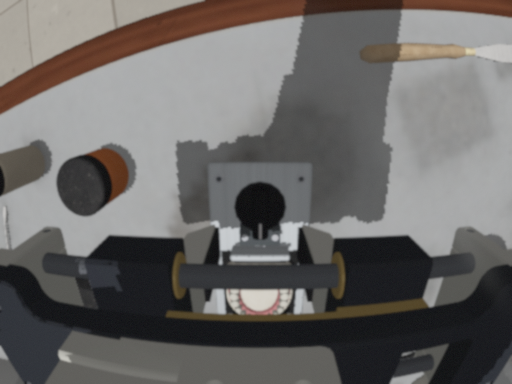

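Knob bar (262,205) sits between the fingers; the jar is 140 mm away. Descend onto the bar.

servo_tool(rows=[[[-0.0015,0.001,-0.01,0,0,0],[0,0,-0.015,0,0,0],[0,0,-0.015,0,0,0],[0,0,-0.009,0,0,0],[0,0,-0.003,0,0,0],[0,0,0,0,0,0],[0,0,0,0,0,0]]])

```text
time_s: 23.3
ee_pos: [478.8, -213.6, 62.1]
eef_rot: [-180.0, 0.0, 168.9]
ft_force: [0.5, 1.0, -0.0]
finger_gap: 45.8
```

servo_tool(rows=[[[0,0,0,0,0,0],[0,0,0,0,0,0],[0,0,0,0,0,0],[0,0,0,0,0,0],[0,0,0,0,0,0],[0,0,0,0,0,0],[0,0,0,0,0,0],[0,0,0,0,0,0]]], gripper=1.0, newtons=30)

```text
time_s: 24.1
ee_pos: [478.5, -213.3, 61.9]
eef_rot: [180.0, 0.0, 168.9]
ft_force: [-0.3, 1.4, 4.0]
finger_gap: 12.0
```

servo_tool(rows=[[[0,0,0,0,0,-0.04],[0,0,0,0,0,-0.08],[0,0,0,0,0,-0.08],[0,0,0,0,0,-0.08],[0,0,0,0,0,-0.08],[0,0,0,0,0,-0.08],[0,0,0,0,0,-0.08],[0,0,0,0,0,-0.08],[0,0,0,0,0,-0.08],[0,0,0,0,0,-0.08],[0,0,0,0,0,-0.08],[0,0,0,0,0,-0.08],[0,0,0,0,0,-0.06],[0,0,0,0,0,0],[0,0,0,0,0,0]]])

```text
time_s: 25.6
ee_pos: [479.3, -212.1, 61.9]
eef_rot: [179.9, -0.0, 112.9]
ft_force: [1.5, 4.4, 2.8]
finger_gap: 11.7
```

```bash
python3 -c "
from h import *
s=sensors.observe();print(s['moment'],s['qpos'].round(1),s['ft_force'],s['eef_rot'],s['ee_pos'])"
```

```text
[ 1.03771065 -0.38868858  0.12380265] [ 17.8  29.9   3.9 115.   -3.5  35.2  47. ] [1.48949748 4.44294196 2.81897091] [ 1.79923256e+02 -3.28954861e-02  1.12948948e+02] [ 479.29460938 -212.11336991   61.8866552 ]
```

servo_tool(rows=[[[0,-0.0005,0,0,0,-0.03],[0,-0.0005,0,0,0,-0.03],[0,0,0,0,0,-0.02],[0,0,0,0,0,-0.02],[0,0,0,0,0,0],[0,0,0,0,0,0]]])

```text
time_s: 26.2
ee_pos: [479.4, -212.2, 61.9]
eef_rot: [179.9, -0.1, 107.3]
ft_force: [1.2, 6.7, 3.5]
finger_gap: 11.6
```

```bash
python3 -c "
from h import *
T,s,p,d=look('w13');print(s['moment'])"
```

```text
26.2 [ 16.7  30.    5.3 115.   -4.8  35.2  42.5] [ 479.4 -212.2   61.9] [ 1.7992e+02 -1.0000e-01  1.0733e+02] [1.2 6.7 3.5] 11.64240792464043
[ 1.44866512 -0.42122124  0.45484357]
```

View pics/w13.png

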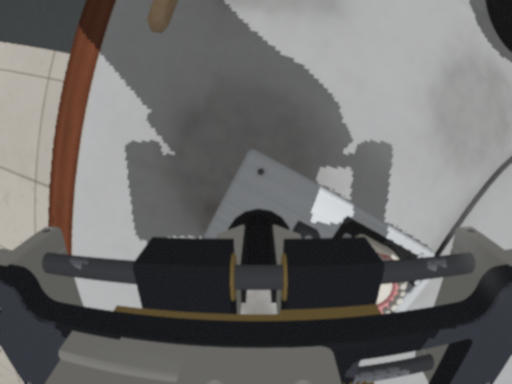

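servo_tool(rows=[[[0,0,0,0,0,0],[0,0,0,0,0,0],[0,0,0,0,0,0],[0,0,0,0,0,0],[0,0,0,0,0,0],[0,0,0,0,0,0],[0,0,0,0,0,0],[0,0,0.01,0,0,0],[0,0,0.02,0,0,0],[0,0,0.025,0,0,0],[0,0,0.025,0,0,0],[0,0,0.015,0,0,0],[0,0,0,0,0,0],[0,0,0,0,0,0]]], gripper=0.35)

```text
time_s: 27.65
ee_pos: [478.4, -214.7, 157.1]
eef_rot: [180.0, 0.0, 107.0]
ft_force: [0.3, 0.2, -0.0]
finger_gap: 59.8
```

servo_tool(rows=[[[0.01,-0.002,0,0,0,0.13],[0.016,-0.003,0,0,0,0.13],[0.02,-0.003,0,0,0,0.13],[0.02,-0.003,0,0,0,0.13],[0.02,-0.003,0,0,0,0.13],[0.016,-0.002,0,0,0,0.13],[0.01,0,0,0,0,0.13],[0,0,0,0,0,0.13],[0,0,0,0,0,0.03],[0,0,0,0,0,0],[0,0,0,0,0,0]]], gripper=0)

```text
time_s: 28.75
ee_pos: [589.7, -230.6, 156.1]
eef_rot: [180.0, -0.1, 168.2]
ft_force: [0.2, -0.2, -0.3]
finger_gap: 91.5
```

Run:
```python
from chk import *
T,s,p,d=look('w14')
W=wcloud(T,d);chk(W)
cv2.imwrite('pics/dz14.png',cv2.resize(np.clip(20+W[0:240,130:380,2]*4,0,255).astype(np.uint8),(625,600)))
p,d=optics.capture('scene');save('s14',p)
```

```text
28.75 [24.1 31.  -7.  96.4  4.5 52.9 93.5] [ 589.7 -230.6  156.1] [ 1.7999e+02 -7.0000e-02  1.6816e+02] [ 0.2 -0.2 -0.3] 91.54381803990039
x [-22.8  35.6] y [-30.5  28.7] n 3734
heel [-22.9 -22.8 -23.  -23.  -23.  -22.9 -22.8 -22.8 -22.7 -22.7 -22.7 -22.6
 -22.7 -22.6] heel tilt deg -0.48146374324038355
flat 25.15980482921674
jaw top x [-23.6 -15.5]
bar ((-77.67308044433594, -0.19068574905395508), (37.324642181396484, 11.942032814025879), 0.7668383121490479)
```

View pics/w14.png

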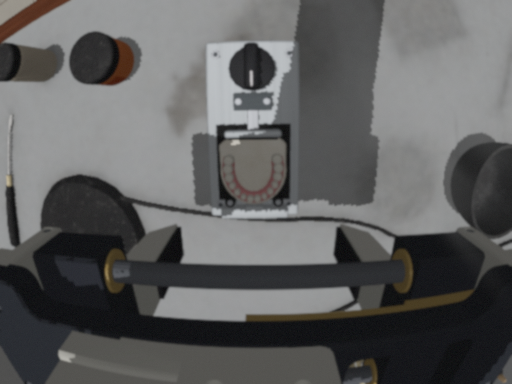

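View pics/dz14.png

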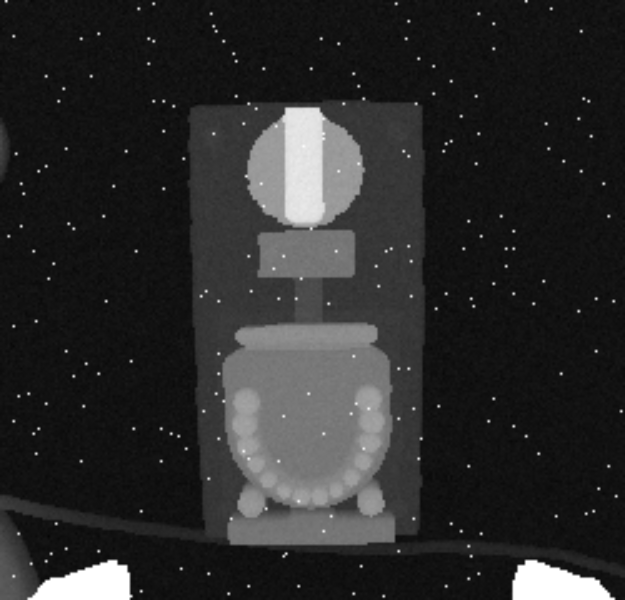

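View pics/s14.png

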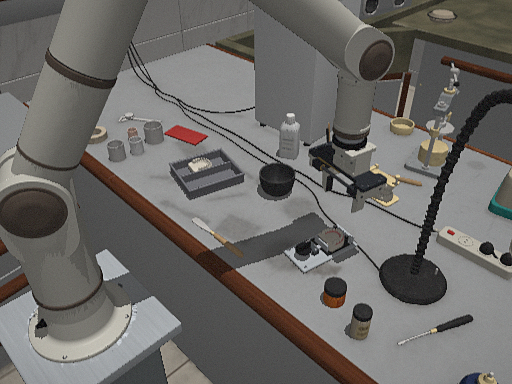

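Run:
```python
from h import *
f=np.load('w14.npz');W=wcloud(f['T'],f['d']);o=np.array([556.1,-228.6])
x,y=obb(W.reshape(-1,3)[:,:2]-o,-11.1);z=W[...,2].ravel()
L=[];R=[];X=np.arange(-8,17,2.)
for a in X:
    k=(x>a-1)&(x<a+1)&(abs(y)<36)&(z>16)&(z<40);L.append(y[k].min());R.append(y[k].max())
for e in(L,R):print(np.round(e,1),np.degrees(np.polyfit(X,e,1)[0]))
k=(abs(y)<26)&(x<-12)&(x>-28)&(z>27.5)&(z<35)
l=cv2.fitLine(np.stack([x[k],y[k]],1).astype(np.float32),cv2.DIST_HUBER,0,.01,.01).ravel();print('jaw normal',np.degrees(np.arctan2(l[1],l[0]))%180-90)
for s in(-1,1):
    k=(x>30)&(x<48)&(abs(y-s*22)<7)&(z>27)&(z<36);print('post',s,x[k].min(),x[k].max(),y[k].mean())
k=(abs(y)<7)&(x>15)&(x<60)&(z>12);print('front',[(a,np.round(np.median(z[k&(abs(x-a)<.6)]),1)) for a in np.arange(38,54,1.)])
```

```text
[-30.6 -30.8 -30.9 -31.  -30.1 -30.1 -30.3 -30.6 -30.4 -30.6 -30.7 -30.8
 -29.7] 0.9994359468722902
[28.7 28.8 28.8 29.7 29.8 28.8 28.8 28.9 28.9 29.8 29.8 29.9 29.8] 2.340058147309423
jaw normal 0.49155426
post -1 30.053806123740888 45.51162528722032 -20.979371526715315
post 1 30.00362203625049 45.541612660116044 21.3699720638362
  return _methods._mean(a, axis=axis, dtype=dtype,
  ret = ret.dtype.type(ret / rcount)
```

servo_tool(rows=[[[0.004,0,-0.01,0,0,0.005],[0.006,-0.001,-0.015,0,0,0.005],[0.006,-0.001,-0.015,0,0,0],[0.004,0,-0.01,0,0,0],[0,0,0,0,0,0],[0,0,0,0,0,0]]])

```text
time_s: 29.45
ee_pos: [610.1, -232.3, 105.9]
eef_rot: [180.0, -0.1, 168.9]
ft_force: [0.2, -0.2, 0.6]
finger_gap: 91.6
```

Run:
```python
from h import *
T,s,p,d=look('w15');W=wcloud(T,d)
a=cv2.resize(p[70:240,160:350],(760,680))[:600];save('w15z',a)
o=np.array([556.1,-228.6])
x,y=obb(W.reshape(-1,3)[:,:2]-o,-11.1);z=W[...,2].ravel()
# heel: transition z from jaw (~30) to cast flat (~25), jaw front edge vs y
def edge(sel,fn,Y):
    E=[fn(x[sel&(abs(y-b)<1.5)]) for b in Y];return np.round(E,1),np.degrees(np.arctan(-np.polyfit(Y,E,1)[0]))
Y=np.arange(-20,21,4.)
print('jaw rear',edge((x<-12)&(x>-30)&(z>28)&(z<35),lambda v:np.percentile(v,3),Y))
print('jaw front',edge((x<-12)&(x>-30)&(z>28)&(z<35),lambda v:np.percentile(v,97),Y))
print('bench plate z beside',np.median(z[(abs(x-10)<10)&(abs(y-38)<3)]))
# teeth
for sgn in(-1,1):
    k=(z>32)&(z<40)&(x>-16)&(x<-2)&(y*sgn>14);print('molar',sgn,x[k].min(),x[k].mean(),y[k].mean())
L=[];R=[];X=np.arange(-6,13,1.5)
for a in X:
    k=(x>a-1)&(x<a+1)&(abs(y)<36)&(z>16)&(z<40);L.append(np.percentile(y[k],1));R.append(np.percentile(y[k],99))
print(np.round(L,1),np.round(R,1),np.degrees(np.polyfit(X,(np.array(L)+R)/2,1)[0]))
```

```text
29.45 [23.3 36.4 -6.7 94.8  5.3 49.2 93.4] [ 610.1 -232.3  105.9] [ 1.7998e+02 -8.0000e-02  1.6890e+02] [ 0.2 -0.2  0.6] 91.61278349765047
jaw rear (array([-23.1, -23. , -23. , -22.9, -22.9, -22.8, -22.8, -22.8, -22.8,
       -22.9, -22.9]), np.float64(-0.2832869156309975))
jaw front (array([-16.2, -16.6, -15.9, -15.8, -15.8, -15.8, -15.7, -15.7, -15.8,
       -15.8, -15.8]), np.float64(-0.7282869524147625))
bench plate z beside 8.659908303660416Traceback (most recent call last):
  File "<stdin>", line 15, in <module>
    return umr_minimum(a, axis, None, out, keepdims, initial, where)
ValueError: zero-size array to reduction operation minimum which has no identity
```

View pics/w15z.png

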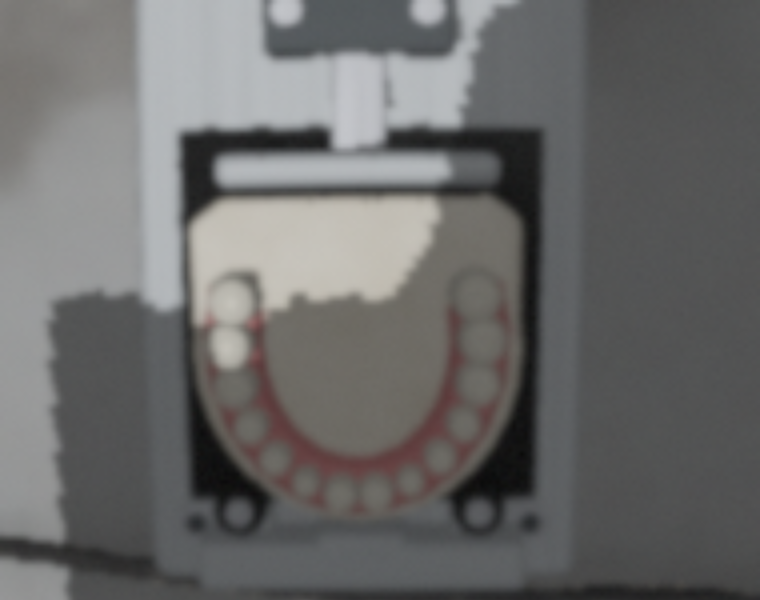

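servo_tool(rows=[[[0,0,0.015,0,0,0],[0,0,0.03,0,0,0],[0,0,0.03,0,0,0],[0,0,0.015,0,0,0],[0,0,0,0,0,0],[0,0,0,0,0,0],[0,0,0,0,0,0]]])

```text
time_s: 30.2
ee_pos: [609.2, -232.2, 195.2]
eef_rot: [180.0, -0.2, 168.9]
ft_force: [0.0, -1.0, -0.4]
finger_gap: 91.9
```

Run:
```python
from h import *
s=sensors.observe();print(s['time_s'],s['ee_pos'],s['ft_force']);print(robot.sign_off())
```

```text
30.2 [ 609.21563163 -232.22597237  195.16759982] [ 0.02320999 -1.01444488 -0.36029639]
the job is handed in; nothing more can be done
None
```

The wax try-in is clamped in the cast holder with its round front against both posts, and I handed the job in at 30.2 s.

**What I did:** I lifted the try-in out of the pan by heel and front and set it on the bench. I took it again across its sides and stood it on the holder bed about 4 mm short of the posts. Then I turned the knob about 61° clockwise to its stop, where the moment rose from 0.12 to 0.45 Nm, and opened the fingers so it sprang back.

**Last checks:**
- **Jaw:** it moved forward about 11.4 mm; against a seated try-in it should stop near 12 mm. Its face now lies against the heel.
- **Knob:** the bar is back along the holder within about 1°.
- **Try-in:** it is flat on the bed and its front has reached the seated position. It sits about 0.7 mm off centre.
- **Squareness:** the two readings disagree slightly. The jaw line tilts 0.3–0.7°, while rough readings along the try-in's sides gave 1–2°. The close-up picture looks square, with both posts touched evenly. A last tooth-position check on this stopped with an error, and I did not repeat it.
- **Other things:** the other cast, bowl, jar and spatula look unmoved in the pictures; I did not measure them again. The gripper ended well clear, touching nothing.

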